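# Clamp the rosette tile in the crank vise

### The arm

A 6-joint arm with a two-finger parallel gripper is mounted at the origin on the work surface. World frame = base frame: x ahead of the robot, y to its left, z up, the work surface at z = 0. Lengths are in m, angles in degrees, forces in N, time in s.
With the tool pointing down it reaches from about 0.4 to 0.825 m from the base axis. Payload 7 kg.
Tool frame: the origin (TCP) lies midway between the tips of the shut fingers; the grasp point (between the pads) lies 19 mm behind it; z points along the fingers, x is the direction in which the jaws open and shut, and the axes are right-handed (so a half turn about z gives the same grasp; the last joint's range is limited). The gripper opens to 88 mm and grips with 3 to 60 N. Pads are 19 mm wide; open, the fingers measure 130 mm over their backs; the gripper's body (78 mm by 193 mm) begins 47 mm behind the grasp point.
Start: joints at [16.507, 20.546, 0.682, 0, -70.136, -16.507], TCP at [0.675, -0, 0.227] pointing down, gripper open.
Joint ranges: [-176.03, 176.03], [-82.01, 121.73], [-58.28, 71.71], [-173.87, 95.51], [-174.79, -0.11], [-173.66, 173.66]. Speed limits (degrees/s): [136.94, 136.94, 172.46, 180, 180, 180].

### API

Orientations are given as [roll, pitch, yaw] about the fixed x, y, z axes, in that order (R = Rz(yaw) Ry(pitch) Rx(roll)).
In Python, from plant import * gives the robot as it stands. The module is installed in compiled form; this text tells all that it offers.
- The arm moves only by the shell command python3 -m pendant 'ROWS' [OPENING]. ROWS is JSON, a list that holds one entry, the list of rows, each a list of 6 numbers: the shift along the world's x, y, z in mm, then the turn, a rotation vector about the world's x, y, z in degrees. A call has 1 to 10 rows; each row is the pose to reach, as a shift and turn from the pose commanded when the call began; what a row does not reach only later rows make up. A row lasts 1/8 s, in which the tool goes at most 62.5 mm and 10.7 degrees, less where a joint would pass 70% of its speed; a pose out of reach is approached as far as the arm can. A call with a gripper value outside its range is refused whole. OPENING is the closure, from -1 (fully open) to 1 (shut), set as the call begins (- or left out, the last holds). The fingers move at their own pace and stop on an object; the grip force is fixed at half the most. Time passes only in rows, so rows that repeat a pose let the fingers close. It gives the time, the measured TCP pose, the force and the opening at its end, in the units of the state.
- get_obs(): the state, without advancing time (a new reading comes with each control period).
- snapshot(name): name is "scene" or "side" or "wrist"; returns a dict with "pixels" (480x640x3 uint8, red, green, blue), "depth" (480x640 float32, m along the optical axis (not along the pixel's ray), 0 where there is no reading), "fx", "fy", "cx", "cy" (pixels), "pose" (4x4, takes a point from camera to world coordinates); the wrist camera has in their place "tool_from_camera" (4x4, takes a point from camera to tool coordinates, whose origin is the TCP and whose axes are the tool frame's). Camera axes: x right, y down, z forward; pixel columns grow to the right and rows downward; lengths in m; the calibration is good to about 2 mm. The wrist camera is an equidistant fisheye: a pixel r from the principal point sees the ray r / f radians off the axis. A picture is of the moment at which its call begins: read the wrist's pose just before it.
- close_job(): hands the job in, once; it reports no verdict.
The state is a dict: "clock": time; "joint_pos": joint angles; "qvel": joint speeds; "tau": joint torques, N m; "tool_pos": TCP position; "orientation": TCP orientation; "force": force on the tool from outside, world axes, zero at the start; "moment": the same for the moment, N m; "opening": finger opening in m.
Only numpy, scipy, OpenCV 4.12 (cv2) and the standard library are available. Lean on these libraries where they do the work, as an engineer would, in place of code of your own. Each camera call takes 0.05 s, during which the arm holds its last target. There are 200 camera calls.

### The job

Take the fired rosette tile (eight petals, cream centre) from the ware board, set it flower up centred on the bed of the blue vise between the jaws and let go, then wind the crank clockwise (seen from above) until the jaw has pushed the tile against the far jaw and grips it firmly, and let go of the crank. The tile is brittle: do not drop it and do not overtighten; leave the two other tiles and the rest of the bench alone.

Things in the scene. Friction and masses are not known exactly. Their poses are not given: they have to be found in the camera images.
- rosette: The tile to clamp: a brown fired-clay block 60 x 60 mm, 30 mm thick, about 0.22 kg, with a raised flower (eight petals, cream centre, radius 25 mm, up to 14 mm higher) on top. Origin: centre of its underside; z up through the flower, x and y square to its four flat sides. It lies flower up on the ware board, whose top is 18 mm above the table.
- ring_tile: Bystander tile of the same block size with a low raised disc on top. Origin: centre of its underside. The three tiles stand in a row about 90 mm apart along the board's length, in any order.
- bar_tile: Bystander tile of the same block size with three parallel bars on top. Origin: centre of its underside.
- ware_board: Fixed wooden board 300 x 130 x 18 mm that carries the three tiles. Origin: centre of its underside; x along its length (the row of tiles), z up.
- vise: Blue vise, bolted down. x: closing direction, towards the far jaw; y across; z up. Bed top 18 mm above the table, 84 mm wide; jaws 60 mm wide, 34 mm higher than the bed. The far jaw's steel facing sits on packing at an unmeasured place, 34 to 44 mm along x from the origin; the moving jaw's black rubber face starts at -50 to -45 mm. So the winding needed must be felt for.
- jaw: The vise's moving jaw: dark steel block with a black rubber face, driven by the crank along the vise's x. Origin: the vise's origin while the crank is at 0, then shifted along x with the winding. The rubber yields 1 mm per 18 N.
- far_jaw: The vise's fixed jaw, blue, with a steel facing before it that stands on packing (0 to 10 mm proud, unmeasured). Origin and axes: those of the vise.
- vise_bay (a point): Point on the top of the vise bed between the open jaws, at x = -6 mm, y = 0, z = 18 mm of the vise, same axes. A tile set down square with the centre of its underside here clears both jaws by 9 mm or more.
- crank_axis (a point): Point on the upright axis of the crank, at the mid-height of its knob (102.5 mm above the table), at x = -140 mm, y = 0 of the vise, same axes. The gear housing under it is 62 mm high.
- knob_grip (a point): Mid-height of the upright red crank knob: 24 mm in diameter, 48 mm tall (77.5 to 125.5 mm above the table), 55 mm from the crank axis. It spins freely on the crank, so a hand of fixed orientation can hold it and lead it round the circle. The steel crank arm lies under it (top 76 mm above the table).
- crank (a joint): Crank angle, rad, growing clockwise seen from above, which closes the vise by 20 mm a turn; starts at 0 to 1.5, stops at 16.5; 6.9 to 13.3 rad of winding needed, the first 6 run free. Stays where left. Running free: 0.48 N m, 9 N at the knob. Once the tile is squeezed, each further rad adds 57 N of squeeze and 3.3 N at the knob. Firm: 50 to 150 N of squeeze, best 90 N (knob 5 N over running free). Over 180 N the tile cracks.
- slip_jar: Bystander: lidded amber jar, 72 mm wide, 90 mm tall. Origin: centre of its underside.
- water_bowl: Bystander: blue bowl, 120 mm wide, 50 mm tall. Origin: centre of its underside.
- slip_brush: Bystander: brush lying on the table.
- rib: Bystander: flat wooden shaping rib, 100 x 55 x 8 mm.
- driver: Bystander: screwdriver lying on the table.

How it is judged (in metres and radians):
On the way, in this order (a step that is already met when the one before it is completed fails the run):
1. the rosette tile stands flower up on the vise bed between the jaws, let go (z of rosette in the frame of vise_bay between -0.003 and 0.003 m and x of rosette in the frame of vise_bay between -0.03 and 0.03 m and y of rosette in the frame of vise_bay between -0.018 and 0.018 m and angle between rosette's own z axis and vertical below 0.06 rad and contact force between the fingers and rosette below 0.2 N), for 0.2 s.
2. the tile is squeezed between the rubber-faced jaw and the far jaw (contact force between jaw and rosette above 50 N and contact force between far_jaw and rosette above 30 N), for 0.1 s.
At the end, for the whole second after the job is handed in: The rosette tile is squeezed between the two jaws with 50 to 150 N, flat on the bed within 4 mm, flower up within 3.4 degrees, its centre within 20 mm of the middle of the jaws' width, tile and crank at rest, everything released (all of step 2 and contact force between jaw and rosette below 150 N and z of rosette in the frame of vise_bay between -0.004 and 0.004 m and y of rosette in the frame of vise_bay between -0.02 and 0.02 m and angle between rosette's own z axis and vertical below 0.06 rad and linear speed of rosette below 0.01 m/s and velocity of joint crank between -0.05 and 0.05 rad/s); the robot touches nothing.
It fails at once if the tile is cracked: squeezed by the jaw with more than 180 N (contact force between jaw and rosette above 180 N).
It fails at once if the tile is dropped: unheld and faster than 0.6 m/s (linear speed of rosette above 0.6 m/s and contact force between the fingers and rosette below 0.1 N).
It fails at once if another tile or a thing on the bench is moved by more than 25 mm (distance of any of ring_tile, bar_tile, slip_jar, water_bowl, slip_brush, rib, driver from where it was at the start of the episode above 0.025 m).
It also fails if it takes over 72 s, if anything falls off the work surface, if the arm or the gripper's body presses on something with over 40 N, if the wrist force passes 120 N, or if a joint passes its speed limit or range.

## Working session

There is one attempt and no reset: what is moved stays moved. The work goes in short steps, Python scripts to look and compute and a shell command to move; the robot and the scene stay as the last step left them, time stands still between calls to the robot, and variables do not carry over. Pictures are saved under pics/ and viewed, about 8 in all and at most 12, crops included, and the job is handed in when it is done.

```bash
mkdir -p pics; python3 - <<'E'
from plant import *
import cv2,numpy as np,pickle
o=get_obs();print({k:np.round(v,4) for k,v in o.items()})
for n in("scene","side"):
    s=snapshot(n);pickle.dump(s,open(n+'.pkl','wb'));cv2.imwrite(f'pics/{n}0.png',s['pixels'][...,::-1])
    print(n,s['fx'],s['cx'],s['cy'],np.round(s['pose'],3).tolist())
E
```

```text
{'clock': np.float64(0.0), 'joint_pos': array([ 1.65074e+01,  2.05904e+01,  6.33200e-01, -2.04000e-02,
       -7.01364e+01, -1.65066e+01]), 'qvel': array([ 0.0007, -0.0051, -0.0024,  0.0542, -0.0472,  0.0104]), 'tau': array([-8.00000e-04, -5.82727e+01,  2.93058e+01,  6.99750e+00,
        6.90000e-03, -2.00000e-04]), 'tool_pos': array([ 0.6745, -0.    ,  0.2256]), 'orientation': array([-1.799918e+02, -9.520000e-02,  1.799938e+02]), 'force': array([-0.4558, -0.434 ,  0.199 ]), 'moment': array([-0.0311,  0.0363,  0.0126]), 'opening': np.float64(0.088)}
scene 565.8721554422646 318.7320667511712 233.41416862999827 [[-0.431, 0.639, -0.637, 1.328], [0.902, 0.319, -0.29, 0.282], [0.018, -0.7, -0.714, 0.932], [0.0, 0.0, 0.0, 1.0]]
side 570.3700635421819 316.6256822794182 230.51286578061152 [[0.997, -0.072, 0.037, 0.564], [-0.079, -0.768, 0.636, -0.965], [-0.017, -0.636, -0.771, 1.168], [0.0, 0.0, 0.0, 1.0]]
```

View pics/scene0.png

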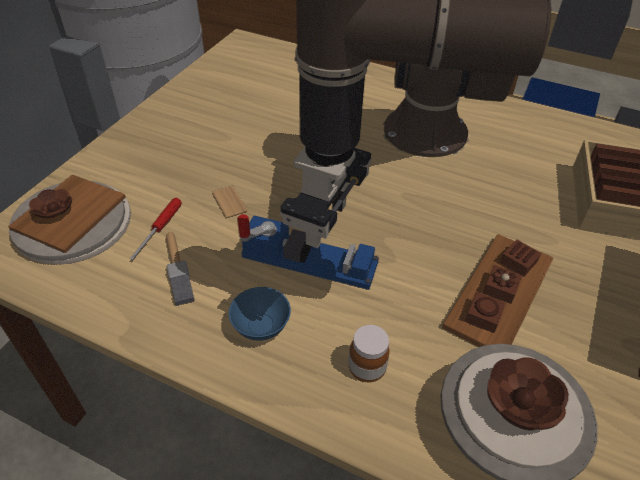

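View pics/side0.png

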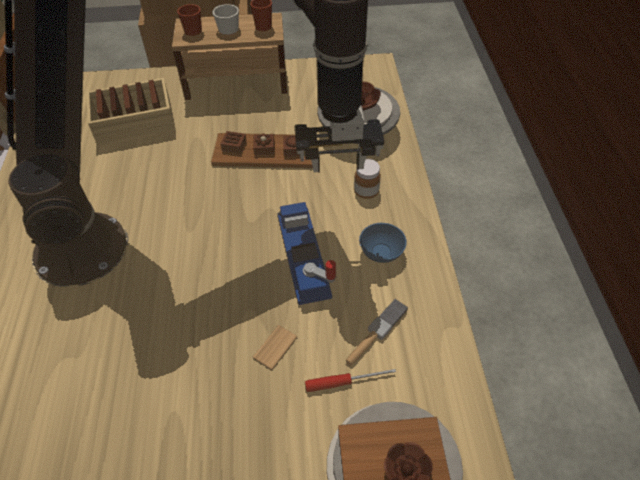

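The rosette (cream centre) is the middle tile, at scene (505,278) and side (265,140). In the side view the vise's far jaw is near (295,215) and the crank hub near (313,270), with the knob at (330,268).

```bash
cat > h.py <<'E'
import numpy as np,cv2,pickle
from scipy.spatial.transform import Rotation as R
def ray(s,u,v,T=None):
    "origin and direction in world"
    if 'pose' in s:
        T=np.array(s['pose']);d=np.array([(u-s['cx'])/s['fx'],(v-s['cy'])/s['fy'],1.])
    else:
        a=np.array([(u-s['cx'])/s['fx'],(v-s['cy'])/s['fy']]);t=np.linalg.norm(a)+1e-12
        d=np.r_[np.sin(t)*a/t,np.cos(t)]
    return T[:3,3],T[:3,:3]@d
def onz(s,u,v,z,T=None):
    o,d=ray(s,u,v,T);return o+d*(z-o[2])/d[2]
def two(a,b):
    (o1,d1),(o2,d2)=a,b;k=np.linalg.lstsq(np.c_[d1,-d2],o2-o1,rcond=None)[0]
    p,q=o1+k[0]*d1,o2+k[1]*d2;return (p+q)/2,np.linalg.norm(p-q)
def tcp(o):
    T=np.eye(4);T[:3,:3]=R.from_euler('xyz',o['orientation'],degrees=True).as_matrix();T[:3,3]=o['tool_pos'];return T
def depthcloud(s):
    v,u=np.mgrid[:480,:640];d=s['depth'];T=np.array(s['pose'])
    P=np.stack([(u-s['cx'])/s['fx']*d,(v-s['cy'])/s['fy']*d,d],-1);return P@T[:3,:3].T+T[:3,3]
E
python3 - <<'E'
from h import *
S={n:pickle.load(open(n+'.pkl','rb')) for n in('scene','side')}
for n,s in S.items():
    P=depthcloud(s);h=cv2.cvtColor(s['pixels'],cv2.COLOR_RGB2HSV).astype(int)
    blue=(h[...,0]>105)&(h[...,0]<125)&(h[...,1]>120)&(s['depth']>0)&(P[...,2]<.12)&(abs(P[...,1])<.3)
    red=((h[...,0]<6)|(h[...,0]>174))&(h[...,1]>190)&(h[...,2]>90)&(P[...,2]>.06)&(P[...,2]<.15)
    for k,m in(('blue',blue),('red',red)):
        nn,l,st,c=cv2.connectedComponentsWithStats(m.astype(np.uint8))
        for i in range(1,nn):
            if st[i,4]>15: print(n,k,st[i],c[i].round(1),P[l==i].mean(0).round(3),P[l==i].min(0).round(3),P[l==i].max(0).round(3))
a=two(ray(S['scene'],506,277.5),ray(S['side'],264.5,138));print('rosette centre',a)
for n,p in (('scene',(505,278)),('side',(265,140))): print(onz(S[n],*p,.06))
i=np.hstack([cv2.resize(S['scene']['pixels'][225:350,435:560],(400,400),interpolation=2),cv2.resize(S['side']['pixels'][190:315,250:375],(400,400),interpolation=2)])
cv2.imwrite('pics/c1.png',i[...,::-1])
E
```

```text
scene blue [523  78  35  28 636] [540.5  91.2] [-1.181  0.24  -0.448] [-1.301  0.179 -0.466] [-1.066  0.3   -0.431]
scene blue [ 242  216  136   73 3450] [311.6 256.8] [ 0.595 -0.068  0.031] [ 0.529 -0.224  0.001] [0.642 0.069 0.067]
scene red [239 215   9   4  25] [243.1 216.4] [ 0.635 -0.204  0.126] [ 0.629 -0.212  0.123] [ 0.642 -0.195  0.13 ]
side blue [284 231  18  20  88] [291.9 241. ] [ 0.554 -0.045  0.017] [ 0.534 -0.071  0.01 ] [ 0.579 -0.012  0.025]
side blue [286 232  10   6  16] [291.1 234.5] [ 0.553 -0.023  0.017] [ 0.54  -0.032  0.01 ] [ 0.563 -0.015  0.022]
side blue [296 265  29  25 279] [306.8 279.9] [ 0.583 -0.2    0.061] [ 0.559 -0.226  0.054] [ 0.623 -0.154  0.066]
rosette centre (array([0.49267916, 0.31971359, 0.05531638]), np.float64(0.004813895069690229))
[0.4964925  0.31923678 0.06      ]
[0.49581646 0.30256531 0.06      ]
```

View pics/c1.png

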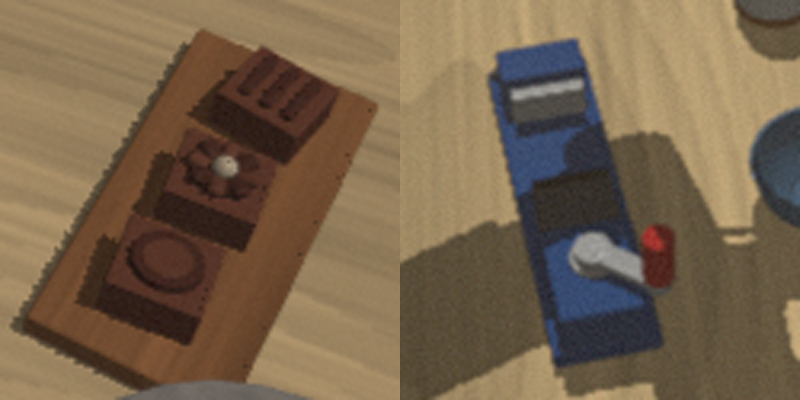

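Left crop: the cream centre sits at scene (505.3,276.6). Right crop: the hub is at side (310,268), the knob top at (330.6,262), and the jaw gap is open. Next I'll take wrist views from here and from above the tile.

```bash
cat > w.py <<'E'
import sys
from plant import *
from h import *
o=get_obs();s=snapshot('wrist');s['T']=tcp(o)@np.array(s['tool_from_camera']);n=sys.argv[1]
pickle.dump(s,open(n+'.pkl','wb'));cv2.imwrite(f'pics/{n}.png',s['pixels'][...,::-1])
print(o['clock'],s['fx'],s['cx'],s['cy'],s['T'].round(3).tolist())
E
python3 w.py w0
python3 -m pendant '[[[-180,317,60,0,0,0],[-180,317,60,0,0,0],[-180,317,60,0,0,0],[-180,317,60,0,0,0],[-180,317,60,0,0,0],[-180,317,60,0,0,0],[-180,317,60,0,0,0],[-180,317,60,0,0,0],[-180,317,60,0,0,0],[-180,317,60,0,0,0]]]'
python3 w.py w1
python3 -c "
import cv2,numpy as np
cv2.imwrite('pics/w01.png',np.vstack([cv2.imread('pics/w0.png')[:, :],cv2.imread('pics/w1.png')])[::1,::1])
a=cv2.imread('pics/w0.png');b=cv2.imread('pics/w1.png');cv2.imwrite('pics/w01.png',cv2.resize(np.hstack([a,b]),(800,300),interpolation=cv2.INTER_AREA))"
```

```text
0.1 371.64829954431775 314.51162442692623 236.14619914437216 [[-1.0, 0.0, -0.002, 0.675], [-0.0, 0.956, 0.292, -0.079], [0.002, 0.292, -0.956, 0.384], [0.0, 0.0, 0.0, 1.0]]
clock: 1.4
tool_pos: [0.4955, 0.3159, 0.2863]
orientation: [-180.0, -0.0, 179.9]
force: [-0.1, -0.1, 0.1]
opening: 0.0877
1.4 371.64829954431775 314.51162442692623 236.14619914437216 [[-1.0, 0.002, -0.0, 0.496], [0.002, 0.956, 0.292, 0.237], [0.001, 0.292, -0.956, 0.445], [0.0, 0.0, 0.0, 1.0]]
```

View pics/w01.png

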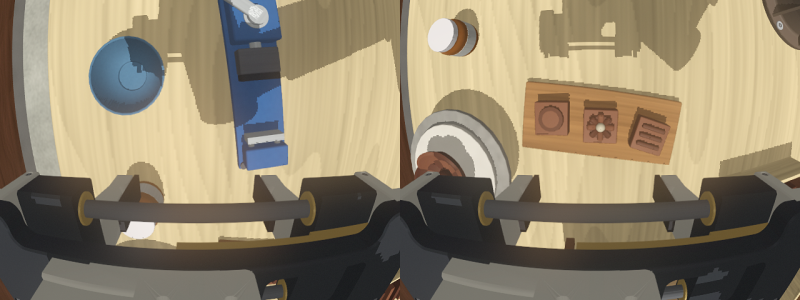

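Left, w0: the vise is seen from above, hub at about (410,20) and far jaw at about (420,240). Right, w1: the rosette is at about (320,200). I'll find both with masks.

```bash
python3 - <<'E'
from h import *
s=pickle.load(open('w1.pkl','rb'));p=s['pixels'];h=cv2.cvtColor(p,cv2.COLOR_RGB2HSV).astype(int)
c=h[200,340:460];print('hsv rosette side',h[222,300],h[222,320],h[235,320],'board',h[235,260])
a=cv2.resize(p[150:260,270:380],(440,440),interpolation=2)
s0=pickle.load(open('w0.pkl','rb'));b=cv2.resize(s0['pixels'][0:280,340:480],(280,560),interpolation=2)
cv2.imwrite('pics/c2.png',np.hstack([cv2.copyMakeBorder(a,0,120,0,0,0),b])[...,::-1])
# cream
m=((h[...,1]<90)&(h[...,2]>120)).astype(np.uint8);m[:180]=0;m[220:]=0;m[:,:300]=0;m[:,340:]=0
n,l,st,ct=cv2.connectedComponentsWithStats(m)
for i in range(1,n):
    if st[i,4]>8: print(st[i],ct[i],onz(s,*ct[i],.062,s['T']))
E
```

```text
hsv rosette side [ 11 112 168] [ 11 129 148] [ 16 135 182] board [ 15 132 178]
[313 197  15  15 171] [320.39766082 203.80701754] [0.48919928 0.31869261 0.062     ]
```

View pics/c2.png

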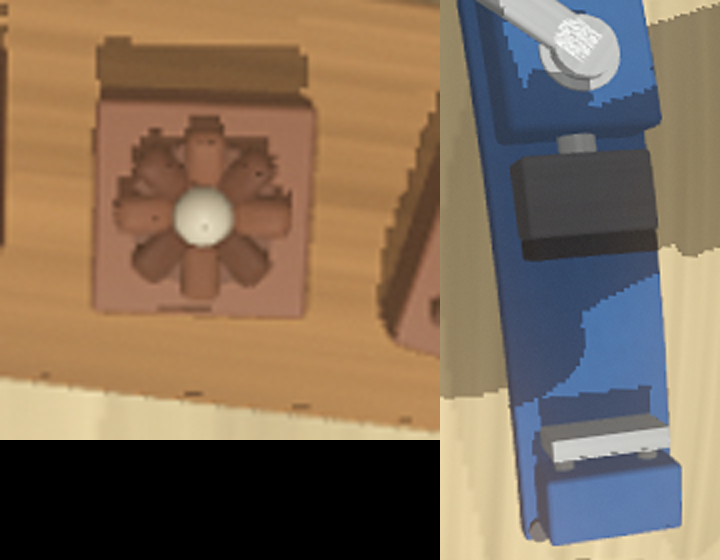

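Crop: the tile's top corners are at about (104,98), (315,107), (305,318), (95,310). The vise's jaw blocks and hub are clear on the right.

```bash
python3 - <<'E'
from h import *
s=pickle.load(open('w1.pkl','rb'))
C=np.array([onz(s,270+x/4-.4,150+y/4-.4,.048,s['T'])[:2] for x,y in[(102,100),(315,107),(305,318),(95,310)]])
print('tile',C.round(4).tolist(),'ctr',C.mean(0).round(4),'sides',np.linalg.norm(C-np.roll(C,-1,0),axis=1).round(4))
for i in range(4):
    d=C[(i+1)%4]-C[i];print('ang',np.degrees(np.arctan2(d[1],d[0])).round(1))
s=pickle.load(open('w0.pkl','rb'))
f=lambda x,y,z:onz(s,340+(x-440)/2-.25,y/2-.25,z,s['T'])[:2]
def pr(n,L,z):
    Q=np.array([f(*q,z) for q in L]);print(n,Q.round(4).tolist(),'len',np.linalg.norm(Q[0]-Q[1]).round(4),'ang',np.degrees(np.arctan2(*(Q[0]-Q[1])[::-1])).round(1),'mid',Q.mean(0).round(4))
pr('jaw back',[(512,160),(653,151)],.052)
pr('jaw front',[(524,244),(656,233)],.052)
pr('facing back',[(552,437),(668,426)],.052)
pr('facing top front',[(545,428),(665,415)],.052)
pr('far top front',[(550,478),(678,460)],.052)
pr('far top back',[(554,545),(681,527)],.052)
pr('hub',[(585,50),(585,50)],.076)
pr('left bed edge',[(497,270),(520,480)],.018)
pr('right bed edge',[(657,275),(668,400)],.018)
S={n:pickle.load(open(n+'.pkl','rb')) for n in('scene','side')}
print('knob top side',onz(S['side'],330.6,262.5,.1255),'scene',onz(S['scene'],243.5,217,.1255))
print('hub side',onz(S['side'],310,267,.08))
E
```

```text
tile [[0.5162, 0.2895], [0.4589, 0.2913], [0.4606, 0.3504], [0.5189, 0.348]] ctr [0.4886 0.3198] sides [0.0572 0.0591 0.0584 0.0586]
ang 178.1
ang 88.4
ang -2.4
ang -92.7
jaw back [[0.6203, -0.1213], [0.5542, -0.1304]] len 0.0667 ang 7.8 mid [ 0.5872 -0.1259]
jaw front [[0.6145, -0.0834], [0.5521, -0.092]] len 0.0629 ang 7.8 mid [ 0.5833 -0.0877]
facing back [[0.5982, 0.0054], [0.5401, -0.0006]] len 0.0583 ang 5.9 mid [0.5692 0.0024]
facing top front [[0.6018, 0.0011], [0.5422, -0.006]] len 0.06 ang 6.8 mid [ 0.572  -0.0025]
far top front [[0.5979, 0.0255], [0.533, 0.0164]] len 0.0656 ang 8.0 mid [0.5654 0.021 ]
far top back [[0.5934, 0.06], [0.5268, 0.0516]] len 0.0671 ang 7.2 mid [0.5601 0.0558]
hub [[0.5928, -0.1688], [0.5928, -0.1688]] len 0.0 ang 0.0 mid [ 0.5928 -0.1688]
left bed edge [[0.6215, -0.0706], [0.6061, 0.0372]] len 0.1089 ang -81.8 mid [ 0.6138 -0.0167]
right bed edge [[0.5382, -0.0718], [0.5277, -0.0067]] len 0.0659 ang -80.8 mid [ 0.5329 -0.0393]
knob top side [ 0.63913815 -0.20182095  0.1255    ] scene [ 0.63539329 -0.20281776  0.1255    ]
hub side [ 0.59296329 -0.17715892  0.08      ]
```

The tile's centre is (0.489, 0.319), yaw about -2°, and its sides measure about 58 mm (60 expected). The vise yaw is about 97.8°. I'll grip across the row, where the neighbours leave room, and turn 90° on the way. That puts the fingers on the tile's free sides in the vise.

```bash
python3 -m pendant '[[[-6,2,0,0,0,10],[-6,2,0,0,0,20],[-6,2,0,0,0,30],[-6,2,0,0,0,40],[-6,2,-20,0,0,50],[-6,2,-50,0,0,60],[-6,2,-80,0,0,70],[-6,2,-110,0,0,80],[-6,2,-140,0,0,88],[-6,2,-140,0,0,88]]]' -1
python3 w.py w2; python3 -c "
import cv2
cv2.imwrite('pics/w2b.png',cv2.imread('pics/w2.png')[100:480,100:540])"
```

```text
clock: 2.7
tool_pos: [0.4882, 0.3173, 0.1444]
orientation: [179.8, -0.2, -92.1]
force: [0.3, 0.3, -0.8]
opening: 0.0877
2.7 371.64829954431775 314.51162442692623 236.14619914437216 [[-0.037, -0.955, -0.296, 0.568], [-0.999, 0.036, 0.007, 0.316], [0.004, 0.296, -0.955, 0.302], [0.0, 0.0, 0.0, 1.0]]
```

View pics/w2b.png

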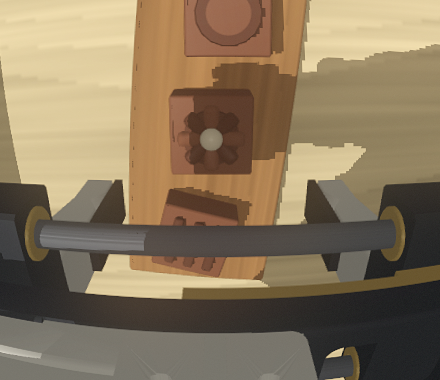

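The cream centre is at full-image (311,239), and the fingers straddle the board's row as planned. I'll recheck the position by ray.

```bash
python3 - <<'E'
from h import *
s=pickle.load(open('w2.pkl','rb'))
print(onz(s,311,239,.062,s['T']))
C=np.array([onz(s,100+x,100+y,.048,s['T'])[:2] for x,y in[(170,97),(252,96),(252,174),(171,174)]]);print(C.round(4),C.mean(0))
E
python3 -m pendant '[[[0,2,-30,0,0,0],[0,2,-60,0,0,0],[0,2,-85,0,0,0],[0,2,-105,0,0,0],[0,2,-118,0,0,0],[0,2,-120,0,0,0],[0,2,-120,0,0,0]]]'
```

```text
[0.49167277 0.31993989 0.062     ]
[[0.5191 0.3477]
 [0.5176 0.2903]
 [0.4587 0.2907]
 [0.461  0.3511]] [0.48909684 0.3199597 ]
clock: 3.62
tool_pos: [0.4895, 0.3214, 0.0274]
orientation: [-179.9, 0.1, -92.0]
force: [-0.6, 0.7, -1.0]
opening: 0.0873
```

```bash
python3 -m pendant '[[[0,0,0,0,0,0],[0,0,0,0,0,0],[0,0,0,0,0,0],[0,0,0,0,0,0],[0,0,0,0,0,0],[0,0,0,0,0,0]]]' 1
python3 -m pendant '[[[0,0,2,0,0,0],[0,0,10,0,0,0],[0,0,25,0,0,0],[0,0,50,0,0,0],[0,0,90,0,0,0],[0,0,130,0,0,0],[0,0,180,0,0,0],[0,0,220,0,0,0],[0,0,220,0,0,0]]]'
```

```text
clock: 4.38
tool_pos: [0.489, 0.3208, 0.0268]
orientation: [180.0, -0.0, -92.0]
force: [-1.5, -1.3, 4.9]
opening: 0.0596
clock: 5.5
tool_pos: [0.4903, 0.3222, 0.2517]
orientation: [-179.7, 0.3, -92.0]
force: [-0.8, -0.2, -3.2]
opening: 0.0596
```

```bash
python3 -m pendant '[[[9,-25,0,0,0,-8],[19,-56,0,0,0,-18],[29,-85,0,0,0,-28],[39,-114,0,0,0,-38],[50,-144,0,0,0,-48],[60,-174,0,0,0,-58],[70,-203,0,0,0,-68],[80,-232,0,0,0,-76],[86,-250,0,0,0,-80],[86,-250,0,0,0,-80]]]'
python3 -m pendant '[[[0,0,0,0,0,0],[0,0,0,0,0,0]]]'
python3 w.py w3; python3 -c "
import cv2
a=cv2.imread('pics/w3.png');cv2.imwrite('pics/w3b.png',cv2.resize(a[0:290,180:500],None,fx=2,fy=2,interpolation=2))"
```

```text
clock: 6.75
tool_pos: [0.5749, 0.07, 0.2462]
orientation: [-180.0, -0.0, -172.1]
force: [-0.5, -0.0, -2.7]
opening: 0.06
clock: 7.0
tool_pos: [0.5748, 0.0717, 0.2466]
orientation: [180.0, -0.0, -171.9]
force: [-0.2, 0.2, -2.4]
opening: 0.0595
7.0 371.64829954431775 314.51162442692623 236.14619914437216 [[-0.99, -0.135, -0.042, 0.586], [-0.141, 0.947, 0.29, -0.006], [0.0, 0.293, -0.956, 0.405], [0.0, 0.0, 0.0, 1.0]]
```

View pics/w3b.png

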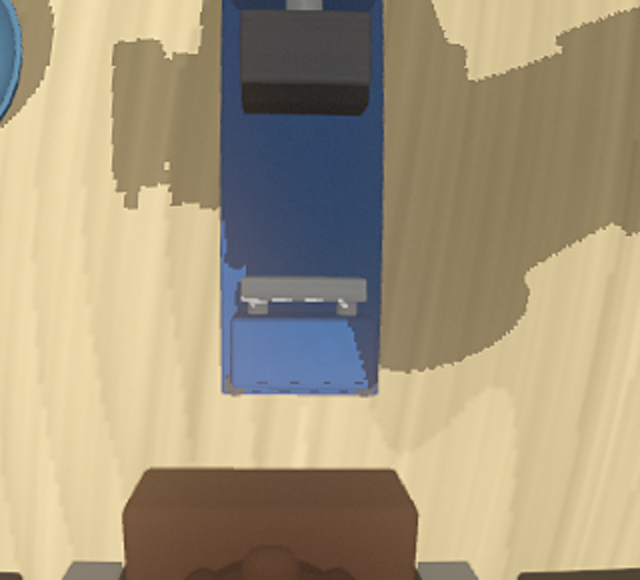

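The vise stands square in the image: jaw front-top edge at crop y≈83, facing top edge at y≈278, bed sides at x≈221 and 384.

```bash
python3 - <<'E'
from h import *
s=pickle.load(open('w3.pkl','rb'))
f=lambda x,y,z:onz(s,180+x/2-.25,y/2-.25,z,s['T'])[:2]
A=lambda d:np.degrees(np.arctan2(d[1],d[0])).round(2)
jl,jr=f(243,83,.052),f(369,83,.052);bl,br=f(243,114,.018),f(368,114,.018)
fl,fr=f(241,278,.052),f(367,278,.052);L1,L2=f(221,100,.018),f(221,390,.018);R1,R2=f(384,120,.018),f(379,390,.018)
print('jaw top',jl,jr,np.linalg.norm(jl-jr),A(jl-jr),'bot',(bl+br)/2)
print('facing',fl,fr,np.linalg.norm(fl-fr),A(fl-fr))
print('bed',L1,L2,A(L2-L1),R1,R2,A(R2-R1))
J,F=(jl+jr)/2,(fl+fr)/2;print('J',J,'F',F,'gap',np.linalg.norm(F-J),A(F-J),'mid',(J+F)/2)
M=(f(221,240,.018)+f(382,240,.018))/2;print('bedmid',M,np.linalg.norm(f(221,240,.018)-f(382,240,.018)))
S=pickle.load(open('side.pkl','rb'))
print('hub via axis from J at -47:',J+ (-93)*1e-3*np.array([np.cos(np.radians(97.8)),np.sin(np.radians(97.8))]))
E
```

```text
jaw top [ 0.60970127 -0.08535664] [ 0.5515356  -0.09469422] 0.05891040201201001 9.12 bot [ 0.57799255 -0.08132173]
facing [0.59747901 0.00787655] [ 0.53871032 -0.00098597] 0.05943319000705399 8.58
bed [ 0.62180652 -0.08240966] [0.60111271 0.06929244] 97.77 [ 0.53778416 -0.08466656] [0.51804097 0.05719486] 97.92
J [ 0.58061844 -0.09002543] F [0.56809467 0.00344529] gap 0.09430599589760101 97.63 mid [ 0.57435655 -0.04329007]
bedmid [ 0.57048752 -0.01525944] 0.08290772169844915
hub via axis from J at -47: [ 0.59323999 -0.18216498]
```

The rubber front is at about (0.5785,-0.081) and the facing at (0.568,0.0035), so the gap is about 86 mm. The bay target is (0.574,-0.040). I'll move over it and descend, slowly at the end.

```bash
python3 -m pendant '[[[-1,-30,0,0,0,0],[-1,-60,0,0,0,0],[-1,-90,0,0,0,0],[-1,-106,0,0,0,0],[-1,-111,-20,0,0,0],[-1,-111,-60,0,0,0],[-1,-111,-100,0,0,0],[-1,-111,-140,0,0,0],[-1,-111,-165,0,0,0],[-1,-111,-165,0,0,0]]]'
python3 -m pendant '[[[0,0,-15,0,0,0],[0,0,-28,0,0,0],[0,0,-38,0,0,0],[0,0,-44,0,0,0],[0,0,-48,0,0,0],[0,0,-51,0,0,0],[0,0,-53,0,0,0],[0,0,-53,0,0,0],[0,0,-53,0,0,0]]]'
python3 - <<'E'
from plant import *
from h import *
s=snapshot('scene');cv2.imwrite('pics/s2.png',cv2.resize(s['pixels'][180:300,220:400],None,fx=3.5,fy=3.5,interpolation=2)[...,::-1])
E
```

```text
clock: 8.3
tool_pos: [0.5727, -0.0398, 0.0797]
orientation: [-180.0, -0.2, -172.0]
force: [-0.2, 0.1, -1.7]
opening: 0.0597
clock: 9.43
tool_pos: [0.5741, -0.04, 0.0288]
orientation: [180.0, 0.0, -172.0]
force: [0.3, 1.0, -1.4]
opening: 0.0597
```

View pics/s2.png

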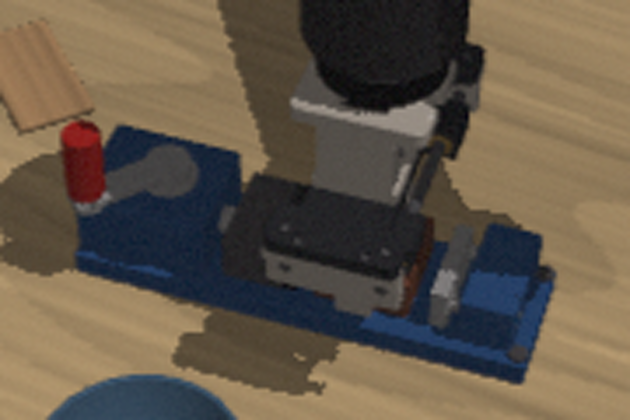

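The tile hangs just over the bed, between the jaws, clear of the facing. I'll lower it the last 2 mm and watch the force.

```bash
python3 -m pendant '[[[0,0,-1,0,0,0],[0,0,-1,0,0,0],[0,0,-1,0,0,0]]]'; python3 -m pendant '[[[0,0,-1,0,0,0],[0,0,-1,0,0,0],[0,0,-1,0,0,0]]]'
```

```text
clock: 9.85
tool_pos: [0.574, -0.04, 0.0276]
orientation: [180.0, -0.0, -172.0]
force: [-0.6, -1.0, -2.0]
opening: 0.06
clock: 10.22
tool_pos: [0.5741, -0.04, 0.0268]
orientation: [-180.0, 0.0, -172.0]
force: [-1.6, 0.9, 2.9]
opening: 0.0598
```

Contact felt: the vertical force rose by about 5 N, at the same height as the grasp. Release and rise.

```bash
python3 -m pendant '[[[0,0,0,0,0,0],[0,0,0,0,0,0],[0,0,0,0,0,0],[0,0,0,0,0,0],[0,0,0,0,0,0]]]' -1
python3 -m pendant '[[[0,0,5,0,0,0],[0,0,20,0,0,0],[0,0,50,0,0,0],[0,0,100,0,0,0],[0,0,160,0,0,0],[0,30,200,0,0,0],[0,70,220,0,0,0],[0,70,220,0,0,0],[0,70,220,0,0,0]]]'
python3 w.py w4
python3 - <<'E'
from plant import *
from h import *
for n in('scene','side'): pickle.dump(snapshot(n),open(n+'2.pkl','wb'))
a=cv2.imread('pics/w4.png');b=pickle.load(open('side2.pkl','rb'))['pixels'][...,::-1][190:315,250:375];cv2.imwrite('pics/w4b.png',np.hstack([cv2.resize(a[0:290,220:440],(400,527)),cv2.resize(b,(400,527))]))
E
```

```text
clock: 10.85
tool_pos: [0.574, -0.04, 0.0265]
orientation: [-180.0, -0.0, -172.0]
force: [-0.2, 0.7, -0.1]
opening: 0.0874
clock: 11.98
tool_pos: [0.5736, 0.03, 0.2471]
orientation: [180.0, 0.0, -172.0]
force: [0.3, 0.2, -0.6]
opening: 0.0875
11.975 371.64829954431775 314.51162442692623 236.14619914437216 [[-0.99, -0.134, -0.041, 0.585], [-0.14, 0.947, 0.29, -0.048], [-0.0, 0.293, -0.956, 0.405], [0.0, 0.0, 0.0, 1.0]]
```

View pics/w4b.png

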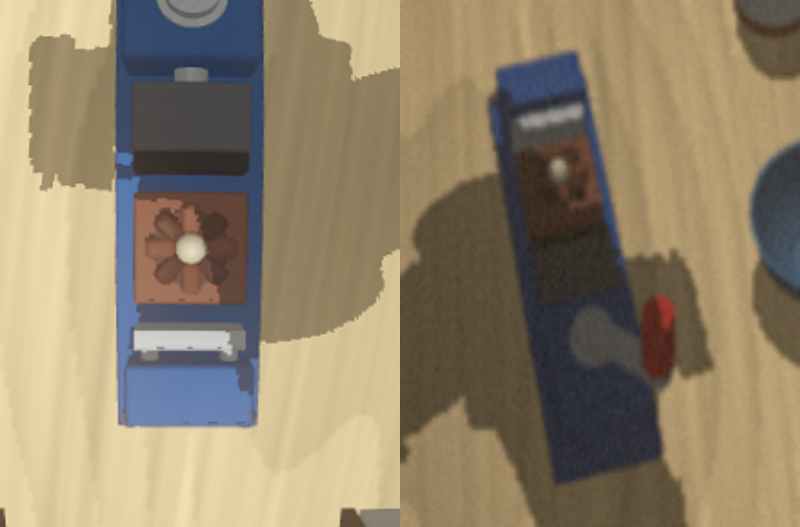

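The tile sits square and centred on the bed, released, clear of both jaws. Now I'll locate the knob from two views, with the hub on the vise midline 55 mm from it.

```bash
python3 - <<'E'
from h import *
K=[];
for sa,sb in(('scene','side'),('scene2','side2'),('scene','side2')):
    r=[]
    for n in(sa,sb):
        s=pickle.load(open(n+'.pkl','rb'));h=cv2.cvtColor(s['pixels'],cv2.COLOR_RGB2HSV).astype(int)
        m=(((h[...,0]<7)|(h[...,0]>172))&(h[...,1]>150)&(h[...,2]>45)).astype(np.uint8)
        b=np.zeros_like(m);(b.__setitem__((slice(205,250),slice(230,256)),1) if 'scene' in n else b.__setitem__((slice(250,290),slice(318,342)),1))
        x,y,w,hh=cv2.boundingRect(m*b);ct=cv2.moments(m*b,True);c=(ct['m10']/ct['m00'],ct['m01']/ct['m00'])
        print(n,(x,y,w,hh),np.round(c,1));r.append(ray(s,*c))
    k,g=two(*r);K.append(k);print('knob',k.round(4),'gap',g.round(4))
u=np.array([np.cos(np.radians(97.8)),np.sin(np.radians(97.8))]);p0=np.array([.5737,-.040])
for k in K:
    d=k[:2]-p0;a=d@u;q=d-a*u;e=np.sqrt(.055**2-q@q)
    for sg in(1,-1): 
        hb=p0+(a+sg*e)*u;print('hub',hb.round(4),'vise x',(a+sg*e)*1e3-6)
s=pickle.load(open('w4.pkl','rb'))
for z in(.076,.085):print('hub w4',onz(s,220+190*.55,3*.55,z,s['T']))
E
```

```text
scene (238, 214, 12, 24) [243.4 225.5]
side (326, 261, 9, 18) [330.3 268.9]
knob [ 0.6382 -0.2034  0.1033] gap 0.0002
scene2 (237, 215, 13, 23) [243.3 225.7]
side2 (326, 260, 10, 19) [330.8 268.4]
knob [ 0.6395 -0.2027  0.1041] gap 0.0001
scene (238, 214, 12, 24) [243.4 225.5]
side2 (326, 260, 10, 19) [330.8 268.4]
knob [ 0.6393 -0.2028  0.1044] gap 0.0006
hub [ 0.592  -0.1736] vise x -140.80715124101442
hub [ 0.6017 -0.2445] vise x -212.45610559753482
hub [ 0.5922 -0.1747] vise x -141.9908114353856
hub [ 0.6014 -0.2425] vise x -210.34869195586313
hub [ 0.5921 -0.1745] vise x -141.7695392759327
hub [ 0.6015 -0.2427] vise x -210.61806371711864
hub w4 [ 0.59203455 -0.16232426  0.076     ]
hub w4 [ 0.59183451 -0.15919805  0.085     ]
```

The two-view fix is solid: knob at (0.6385,-0.203), height 0.103 (expected 0.1025), and the hub comes out at vise x = -141 (expected -140). Approach with a partly open hand, then grip.

```bash
python3 -m pendant '[[[8,-35,0,0,0,0],[18,-75,0,0,0,0],[30,-115,0,0,0,0],[42,-155,0,0,0,0],[55,-195,0,0,0,0],[64,-228,0,0,0,0],[64,-233,-10,0,0,0],[64,-233,-40,0,0,0],[64,-233,-70,0,0,0],[64,-233,-70,0,0,0]]]' -0.14
python3 -m pendant '[[[0,0,-20,0,0,0],[0,0,-45,0,0,0],[0,0,-70,0,0,0],[0,0,-85,0,0,0],[0,0,-93,0,0,0],[0,0,-93,0,0,0]]]'
python3 -m pendant '[[[0,0,0,0,0,0],[0,0,0,0,0,0],[0,0,0,0,0,0],[0,0,0,0,0,0],[0,0,0,0,0,0]]]' 1
python3 -c "
from plant import *;o=get_obs();print(o['force'].round(2),o['moment'].round(2),o['joint_pos'].round(1))"
```

```text
clock: 13.38
tool_pos: [0.6357, -0.2026, 0.1734]
orientation: [179.9, -0.3, -172.0]
force: [-0.2, -0.3, 0.2]
opening: 0.0502
clock: 14.12
tool_pos: [0.6382, -0.203, 0.0838]
orientation: [-180.0, -0.0, -172.0]
force: [-0.3, 0.6, 0.6]
opening: 0.05
clock: 14.75
tool_pos: [0.638, -0.2031, 0.0839]
orientation: [-180.0, 0.0, -172.0]
force: [-2.6, 0.2, 3.3]
opening: 0.0238
[-2.56  0.2   3.33] [ 0.12  0.55 -0.05] [ -1.   26.5  -9.9   0.  -53.6   9. ]
```

Gripped (23.8 mm). Generate the circle's shifts (9° per row, 90° per call, clockwise).

```bash
cat > rows.py <<'E'
import numpy as np,sys
from plant import *
hub=np.array([.592,-.174]);p=get_obs();ph=float(sys.argv[1]);st=float(sys.argv[2])
f=lambda a:55*np.array([np.cos(np.radians(a)),np.sin(np.radians(a))])
d=p['tool_pos'][:2]-hub;print('now ang',np.degrees(np.arctan2(d[1],d[0])).round(2),'r',np.linalg.norm(d).round(4),'t',round(float(p['clock']),2))
for q in range(int(sys.argv[3])):
    a0=ph-10*st*q;print('start',a0,'['+','.join('[%.1f,%.1f,0,0,0,0]'%tuple(f(a0-st*(i+1))-f(a0)) for i in range(10))+']')
E
python3 rows.py -32 9 4
```

```text
now ang -32.29 r 0.0544 t 14.75
start -32.0 [[-5.1,-6.9,0,0,0,0],[-11.3,-13.0,0,0,0,0],[-18.3,-18.0,0,0,0,0],[-26.0,-21.8,0,0,0,0],[-34.3,-24.4,0,0,0,0],[-42.8,-25.7,0,0,0,0],[-51.4,-25.6,0,0,0,0],[-59.9,-24.2,0,0,0,0],[-68.1,-21.5,0,0,0,0],[-75.8,-17.5,0,0,0,0]]
start -122.0 [[-6.9,5.1,0,0,0,0],[-13.0,11.3,0,0,0,0],[-18.0,18.3,0,0,0,0],[-21.8,26.0,0,0,0,0],[-24.4,34.3,0,0,0,0],[-25.7,42.8,0,0,0,0],[-25.6,51.4,0,0,0,0],[-24.2,59.9,0,0,0,0],[-21.5,68.1,0,0,0,0],[-17.5,75.8,0,0,0,0]]
start -212.0 [[5.1,6.9,0,0,0,0],[11.3,13.0,0,0,0,0],[18.3,18.0,0,0,0,0],[26.0,21.8,0,0,0,0],[34.3,24.4,0,0,0,0],[42.8,25.7,0,0,0,0],[51.4,25.6,0,0,0,0],[59.9,24.2,0,0,0,0],[68.1,21.5,0,0,0,0],[75.8,17.5,0,0,0,0]]
start -302.0 [[6.9,-5.1,0,0,0,0],[13.0,-11.3,0,0,0,0],[18.0,-18.3,0,0,0,0],[21.8,-26.0,0,0,0,0],[24.4,-34.3,0,0,0,0],[25.7,-42.8,0,0,0,0],[25.6,-51.4,0,0,0,0],[24.2,-59.9,0,0,0,0],[21.5,-68.1,0,0,0,0],[17.5,-75.8,0,0,0,0]]
```

```bash
python3 -m pendant '[[[-5,-7,0,0,0,0],[-11,-13,0,0,0,0],[-18,-18,0,0,0,0],[-26,-22,0,0,0,0],[-34,-24.5,0,0,0,0],[-43,-25.5,0,0,0,0],[-51.5,-25.5,0,0,0,0],[-60,-24,0,0,0,0],[-68,-21.5,0,0,0,0],[-76,-17.5,0,0,0,0]]]'
python3 - <<'E'
from plant import *
import numpy as np
o=get_obs();d=o['tool_pos'][:2]-np.array([.592,-.174]);a=np.arctan2(d[1],d[0]);r=d/np.linalg.norm(d);t=np.array([r[1],-r[0]])
print(np.degrees(a),np.linalg.norm(d),'radial',o['force'][:2]@r,'tang(cw)',o['force'][:2]@t,o['opening'])
E
```

```text
clock: 16.0
tool_pos: [0.5655, -0.2205, 0.0841]
orientation: [-179.9, 0.4, -172.0]
force: [10.3, 0.2, -5.7]
opening: 0.0235
-119.71070606865426 0.05353224668642786 radial -5.323552099894411 tang(cw) -8.876128474670525 0.02350776676124492
```

Tangential 8.9 N, as expected for running free. Continue.

```bash
cat > st.py <<'E'
from plant import *
import numpy as np
o=get_obs();d=o['tool_pos'][:2]-np.array([.592,-.174]);a=np.arctan2(d[1],d[0]);r=d/np.linalg.norm(d);t=np.array([r[1],-r[0]])
print('ang %.1f r %.1f radial %.1f tang %.1f Fz %.1f M %s op %.4f t %.2f'%(np.degrees(a),1e3*np.linalg.norm(d),o['force'][:2]@r,o['force'][:2]@t,o['force'][2],o['moment'].round(2),o['opening'],o['clock']))
E
python3 -m pendant '[[[-7,5,0,0,0,0],[-13,11,0,0,0,0],[-18,18,0,0,0,0],[-22,26,0,0,0,0],[-24.5,34,0,0,0,0],[-25.5,43,0,0,0,0],[-25.5,51.5,0,0,0,0],[-24,60,0,0,0,0],[-21.5,68,0,0,0,0],[-17.5,76,0,0,0,0]]]' >/dev/null; python3 st.py
python3 -m pendant '[[[5,7,0,0,0,0],[11,13,0,0,0,0],[18,18,0,0,0,0],[26,22,0,0,0,0],[34,24.5,0,0,0,0],[43,25.5,0,0,0,0],[51.5,25.5,0,0,0,0],[60,24,0,0,0,0],[68,21.5,0,0,0,0],[76,17.5,0,0,0,0]]]' >/dev/null; python3 st.py
python3 -m pendant '[[[7,-5,0,0,0,0],[13,-11,0,0,0,0],[18,-18,0,0,0,0],[22,-26,0,0,0,0],[24.5,-34,0,0,0,0],[25.5,-43,0,0,0,0],[25.5,-51.5,0,0,0,0],[24,-60,0,0,0,0],[21.5,-68,0,0,0,0],[17.5,-76,0,0,0,0]]]' >/dev/null; python3 st.py
```

```text
ang 149.7 r 55.6 radial -3.1 tang -8.7 Fz 3.1 M [-3.45  0.59 -0.02] op 0.0233 t 17.25
ang 60.0 r 56.5 radial 5.3 tang -8.4 Fz 7.6 M [ 3.49  1.88 -0.03] op 0.0235 t 18.50
ang -30.1 r 54.6 radial -4.3 tang -9.1 Fz 4.5 M [ 3.79 -0.17 -0.04] op 0.0233 t 19.75
```

One full turn, at 8.4–9.1 N all round. From here I'll go in smaller calls and read the force.

```bash
python3 -m pendant '[[[-5,-7,0,0,0,0],[-11,-13,0,0,0,0],[-18,-18,0,0,0,0],[-26,-22,0,0,0,0],[-34,-24.5,0,0,0,0]]]' >/dev/null; python3 st.py
python3 -m pendant '[[[-9,-1,0,0,0,0],[-17.5,-1,0,0,0,0],[-26,0.5,0,0,0,0]]]' >/dev/null; python3 st.py
python3 -m pendant '[[[-8,2.5,0,0,0,0],[-16,6.5,0,0,0,0],[-16,6.5,0,0,0,0]]]' >/dev/null; python3 st.py
python3 rows.py -122 9 2
python3 rows.py -122 4.5 4
```

```text
ang -74.2 r 53.8 radial -7.4 tang -8.6 Fz -0.1 M [ 3.73 -2.39  0.05] op 0.0233 t 20.38
ang -101.4 r 53.5 radial -4.4 tang -9.1 Fz -4.0 M [ 1.   -3.44  0.05] op 0.0234 t 20.75
ang -121.0 r 53.6 radial -5.3 tang -3.3 Fz -1.9 M [ 1.03 -2.11 -0.01] op 0.0233 t 21.12
now ang -121.04 r 0.0536 t 21.12
start -122.0 [[-6.9,5.1,0,0,0,0],[-13.0,11.3,0,0,0,0],[-18.0,18.3,0,0,0,0],[-21.8,26.0,0,0,0,0],[-24.4,34.3,0,0,0,0],[-25.7,42.8,0,0,0,0],[-25.6,51.4,0,0,0,0],[-24.2,59.9,0,0,0,0],[-21.5,68.1,0,0,0,0],[-17.5,75.8,0,0,0,0]]
start -212.0 [[5.1,6.9,0,0,0,0],[11.3,13.0,0,0,0,0],[18.3,18.0,0,0,0,0],[26.0,21.8,0,0,0,0],[34.3,24.4,0,0,0,0],[42.8,25.7,0,0,0,0],[51.4,25.6,0,0,0,0],[59.9,24.2,0,0,0,0],[68.1,21.5,0,0,0,0],[75.8,17.5,0,0,0,0]]
now ang -121.04 r 0.0536 t 21.12
start -122.0 [[-3.6,2.4,0,0,0,0],[-6.9,5.1,0,0,0,0],[-10.1,8.1,0,0,0,0],[-13.0,11.3,0,0,0,0],[-15.6,14.7,0,0,0,0],[-18.0,18.3,0,0,0,0],[-20.1,22.1,0,0,0,0],[-21.8,26.0,0,0,0,0],[-23.3,30.1,0,0,0,0],[-24.4,34.3,0,0,0,0]]
start -167.0 [[-0.8,4.2,0,0,0,0],[-1.3,8.5,0,0,0,0],[-1.4,12.9,0,0,0,0],[-1.2,17.2,0,0,0,0],[-0.7,21.4,0,0,0,0],[0.2,25.7,0,0,0,0],[1.4,29.8,0,0,0,0],[3.0,33.9,0,0,0,0],[4.8,37.8,0,0,0,0],[6.9,41.5,0,0,0,0]]
start -212.0 [[2.4,3.6,0,0,0,0],[5.1,6.9,0,0,0,0],[8.1,10.1,0,0,0,0],[11.3,13.0,0,0,0,0],[14.7,15.6,0,0,0,0],[18.3,18.0,0,0,0,0],[22.1,20.1,0,0,0,0],[26.0,21.8,0,0,0,0],[30.1,23.3,0,0,0,0],[34.3,24.4,0,0,0,0]]
start -257.0 [[4.2,0.8,0,0,0,0],[8.5,1.3,0,0,0,0],[12.9,1.4,0,0,0,0],[17.2,1.2,0,0,0,0],[21.4,0.7,0,0,0,0],[25.7,-0.2,0,0,0,0],[29.8,-1.4,0,0,0,0],[33.9,-3.0,0,0,0,0],[37.8,-4.8,0,0,0,0],[41.5,-6.9,0,0,0,0]]
```

```bash
python3 -m pendant '[[[-3.5,2.5,0,0,0,0],[-7,5,0,0,0,0],[-10,8,0,0,0,0],[-13,11.5,0,0,0,0],[-15.5,14.5,0,0,0,0]]]' >/dev/null; python3 st.py
python3 -m pendant '[[[-2.5,3.5,0,0,0,0],[-4.5,7.5,0,0,0,0],[-6,11.5,0,0,0,0],[-7.5,15.5,0,0,0,0],[-9,20,0,0,0,0]]]' >/dev/null; python3 st.py
```

```text
ang -142.3 r 53.7 radial -2.9 tang -10.2 Fz -6.3 M [-2.39 -2.96  0.  ] op 0.0235 t 21.75
ang -165.6 r 54.3 radial -3.5 tang -12.1 Fz -3.2 M [-3.77 -2.06 -0.04] op 0.0235 t 22.38
```

```bash
python3 -m pendant '[[[-0.8,4.2,0,0,0,0],[-1.3,8.5,0,0,0,0],[-1.4,13,0,0,0,0],[-1.2,17.2,0,0,0,0],[-0.7,21.4,0,0,0,0]]]' >/dev/null; python3 st.py; python3 - <<'E'
from plant import *
from h import *
for n in('scene','side'): pickle.dump(snapshot(n),open(n+'3.pkl','wb'))
a,b=[pickle.load(open(n+'3.pkl','rb'))['pixels'][...,::-1] for n in('scene','side')]
cv2.imwrite('pics/v3.png',np.hstack([cv2.resize(a[195:315,240:390],(500,400),interpolation=2),cv2.resize(b[195:285,265:335],(300,400),interpolation=2)]))
E
```

```text
ang 172.2 r 55.0 radial -4.1 tang -12.8 Fz -1.5 M [-4.79 -0.75  0.04] op 0.0239 t 23.00
```

View pics/v3.png

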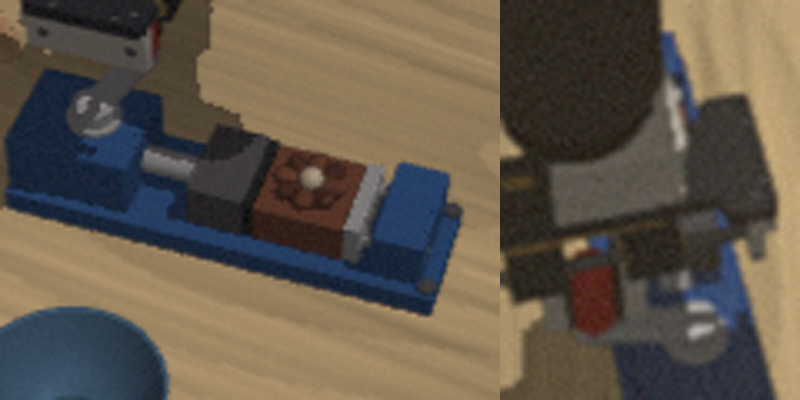

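The jaw, tile and facing are all in contact, and the force has gone 10.2 → 12.1 → 12.8 N. Fitted contact is at about 7.75 rad of winding, so squeeze is about 70 N now. One more step of 0.39 rad should give about 90 N.

```bash
python3 -m pendant '[[[0.9,4.3,0,0,0,0],[2.1,8.4,0,0,0,0],[3.7,12.5,0,0,0,0],[5.5,16.4,0,0,0,0],[7.6,20.1,0,0,0,0]]]' >/dev/null; python3 st.py
```

```text
ang 150.9 r 55.7 radial -3.5 tang -14.2 Fz 3.5 M [-5.12  1.09  0.03] op 0.0237 t 23.73
```

The force is 5.3 N over running free, so squeeze is about 90–95 N: on target. Let go and rise.

```bash
python3 -m pendant '[[[0,0,0,0,0,0],[0,0,0,0,0,0],[0,0,0,0,0,0],[0,0,0,0,0,0]]]' -0.14; python3 -m pendant '[[[0,0,10,0,0,0],[0,0,30,0,0,0],[0,0,60,0,0,0],[0,0,100,0,0,0],[0,0,140,0,0,0],[0,0,160,0,0,0],[0,0,160,0,0,0],[0,0,160,0,0,0]]]'
python3 w.py w5; python3 - <<'E'
from plant import *
from h import *
a=snapshot('scene')['pixels'][...,::-1];b=snapshot('side')['pixels'][...,::-1];w=cv2.imread('pics/w5.png')
cv2.imwrite('pics/v5.png',np.hstack([cv2.resize(a[195:315,230:390],(533,400),interpolation=2),cv2.resize(w[100:420,200:440],(260,400))]))
E
```

```text
clock: 24.22
tool_pos: [0.5445, -0.1443, 0.0835]
orientation: [180.0, 0.0, -172.0]
force: [0.8, 0.3, -0.0]
opening: 0.0494
clock: 25.22
tool_pos: [0.5439, -0.1444, 0.2432]
orientation: [180.0, -0.0, -172.0]
force: [1.1, 0.0, -1.0]
opening: 0.0496
25.225 371.64829954431775 314.51162442692623 236.14619914437216 [[-0.99, -0.133, -0.042, 0.555], [-0.139, 0.947, 0.29, -0.222], [0.001, 0.293, -0.956, 0.401], [0.0, 0.0, 0.0, 1.0]]
```

View pics/v5.png

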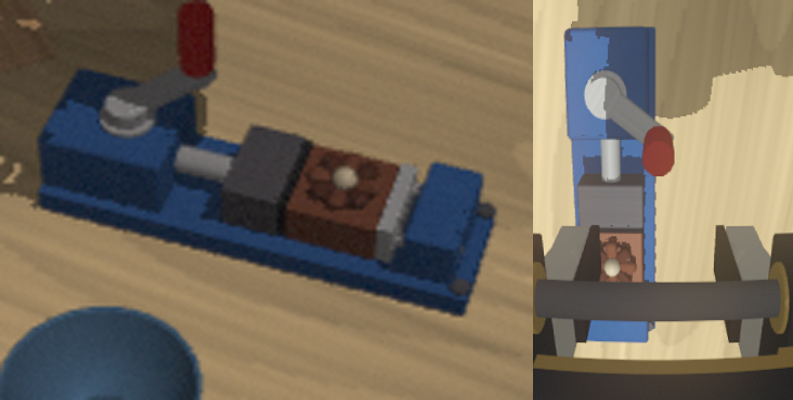

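The tile is clamped flat and square between rubber and facing. The crank is free and the hand is clear of everything.

```bash
python3 -c "
from plant import *
close_job();print(get_obs()['clock'])"
```

```text
the job is handed in; nothing more can be done
the job is handed in; nothing more can be done
```

I clamped the rosette tile in the vise and handed the job in at about 25 s of the 72 s allowed; no verdict was reported.

- **Placing:** I gripped the tile across the row on the ware board and turned it 90° on the way. I set it on the bed between the jaws, where contact came at the same height as the grasp, and let go. The wrist view showed it square, centred and clear of both jaws.
- **Winding:** I led the crank knob about 9.4 rad clockwise. It ran free at 8.4–9.1 N, the force started to rise at about 7.75 rad, and I stopped at 14.2 N. That is 5.3 N over running free, so I estimate 90–95 N of squeeze; the squeeze itself was not measured.
- **Last checks:** After release, the final pictures showed the tile flower up and flat between the rubber and the facing, with the knob free and the hand about 160 mm above it. The wrist force was about 1 N, which is sensor noise. I did not see the bystanders move, but I did not measure them again.
- **Disagreements:**
    - One late wrist estimate of the hub, cut off at the image edge, was about 12 mm from the other estimates, so I left it out.
    - Small radial forces of 3–7 N while winding suggest my hub position was 1–2 mm off.

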